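# Unlock a bayonet sensor module and hold it against a sprung mounting plate

### The job

Turn the orange sensor module anticlockwise (seen from above) out of its bayonet socket and lift it out. Then, as a third hand for a colleague who will fasten it, hold it upright in mid-air with one of its two small end faces flat inside the black outline on the white sprung plate, pressed in just far enough that the red pointer stands in the green band, never to the end of the spring. Keep it steady there for at least three seconds and finish still holding it so, leaving the other things on the bench where they are.

Things in the scene. Friction and masses are not known exactly. Their poses are not given: they have to be found in the camera images.
- module_center (a point): Centre of the orange head of the sensor module (loose, about 160 g). Head: block 50 mm long (its x), 30 mm wide (its y; grip it across this width, by the ribbed sides), 46 mm high (z up), black top with a white line along x. Its two 30 x 46 mm end faces (+x, -x) are alike; either may be pressed on the plate. At the start 57 mm above the bench.
- module: The same module, origin in the middle of the underside of its foot, 47 mm below the head's centre; axes as point module_center. Under the head a round neck, diameter 18 mm, runs down to the foot, where a steel bar 46 x 10 x 6 mm along x forms two bayonet lugs.
- socket: Grey round bayonet socket, fixed, 66 mm across, 24.5 mm high, on an 88 mm foot disc; origin under its centre. Inner floor 10 mm up. Lips at its +y and -y hold the lugs down. At the start the module's x axis stands 1.0 to 1.15 rad clockwise (from above) of the socket's x axis. The module has about 2 mm play.
- socket_slot (a point): Middle of the socket's top, 24.5 mm above the bench, on the axis about which the module turns; x along the straight slot that lets the lugs pass. Turned anticlockwise until its x axis is parallel to the slot (within 0.2 rad; a stop lies about 0.15 rad beyond) the module lifts straight out; the lugs are clear after 15 mm.
- plate_face (a point): Centre of the face of the white upright sprung plate (70 wide, 64 high, 8 mm thick), 100 mm above the bench, mid-outline (black, 31 x 46 mm inside, upright). Moves with the plate. x level into the plate, the way to press; y along the face; z up. Its fixed stand, 80 mm wide, 139 mm high, lies all behind the face, 120 mm deep; in front, below the module, is bare bench.
- plate (a joint): How far the plate is pushed back, in m: 0 at rest, 0.030 at its end. Its spring gives 0.7 N per mm from 0 N. A red pointer on the plate's top edge moves with it along a scale on the stand's top: white, then green from 0.010 to 0.018 (7 to 13 N), then red.
- timer: Bench timer, white, 66 x 62 x 22 mm, bystander; origin under its centre.
- marker: Black and white marker pen, 135 mm long along its y, 16 mm thick, bystander; origin under its centre.
- petri: Clear petri dish, 62 mm across, 15 mm high, bystander; origin under its centre.
Mind the look-alikes: they are no part of the job. What is shaped like the part that bears plate_face but yellow is not meant. What is shaped like the module but yellow is not meant.

How it is judged (in metres and radians):
On the way, in this order (a step that is already met when the one before it is completed fails the run):
1. the module is turned to line up with the slot while it still stands in the socket (angle between the x axis of module_center and the x axis of socket, either way round below 0.3 rad and z of module in the frame of socket below 0.016 m and horizontal distance between module and socket below 0.006 m), for 0.1 s.
2. the module is lifted clear of the socket (z of module in the frame of socket above 0.03 m), for 0.1 s.
3. the module is pressed flat on the plate, within the band, for two seconds (contact force between module and plate between 5.5 and 14 N and value of joint plate between 0.009 and 0.019 m and x of module_center in the frame of plate_face between -0.029 and -0.021 m and y of module_center in the frame of plate_face between -0.009 and 0.009 m and z of module_center in the frame of plate_face between -0.011 and 0.011 m and angle between the x axis of module_center and the x axis of plate_face, either way round below 0.15 rad and angle between the z axis of module_center and the z axis of plate_face, either way round below 0.15 rad), for 2 s.
At the end, for the whole second after the job is handed in: The fingers hold the module in mid-air, foot at least 35 mm above the bench, still, an end face flat on the sprung plate (within 0.15 rad), its head's centre within 9 mm sideways and 11 mm in height of the outline's middle, plate pushed in 9 to 19 mm, contact force 5.5 to 14 N (all of step 3 and contact force between the fingers and module above 1 N and height (world z) of module above 0.035 m and linear speed of module below 0.02 m/s); the arm keeps its last pose, push and grip.
It fails at once if the spring is driven to its end or the plate is rammed (value of joint plate above 0.027 m or contact force between module and plate above 25 N).
It fails at once if a bystander is shifted by more than 3 cm (distance of any of timer, marker, petri from where it was at the start of the episode above 0.03 m).
It also fails if it takes over 54 s, if anything falls off the work surface, if the arm or the gripper's body presses on something with over 40 N, if the wrist force passes 120 N, or if a joint passes its speed limit or range.

### The arm

A 6-joint arm with a two-finger parallel gripper is mounted at the origin on a cart in front of the work surface, level with it; the furniture and walls round the work are solid. World frame = base frame: x ahead of the robot, y to its left, z up, the work surface at z = 0. Lengths are in mm, angles in rad, forces in N, time in s.
With the tool pointing down it reaches from about 275 to 750 mm from the base axis. Payload 10.2 kg.
Tool frame: the origin (TCP) lies on the front face of the gripper's body, between the roots of the fingers; the fingertips stand 73 mm ahead of it and the grasp point (between the pads) lies 54 mm ahead of it; z points along the fingers, y is the line along which they close (so a half turn about z gives the same grasp; the last joint's range is limited). The gripper opens to 85 mm and grips with 20 to 120 N. Pads are 22 mm wide; open, the fingers measure 114 mm over their backs; the gripper's body (76 mm by 85 mm) begins 54 mm behind the grasp point. The pads swing forward as they close: fully open they stand 13 mm farther back than shut.
Start: joints at [-1.341, 0.313, 1.498, -0, 1.331, -0.223], TCP at [229.668, -472.106, 303.894] pointing down, gripper open.
Joint ranges: [-2.94, 2.94], [-0.97, 2.17], [0.19, 2.56], [-1.23, 4.37], [0.02, 3.11], [-2.88, 2.88]. Speed limits (rad/s): [2.39, 2.39, 3.01, 3.14, 3.14, 3.14].

### API

Orientations are given as a unit quaternion [w, x, y, z].
In Python, from rig import * gives the robot as it stands.
- The arm moves only by the tool step_arm, never from a script. Its argument "plan" is a list of rows, each an object with "offset": the shift along the tool's x, y, z in cm, a list of three; "rot": the turn, a rotation vector about the tool's x, y, z in degrees, a list of three; "gripper": the finger opening in cm, from 0 to 8.54. In form: [{"offset": [x, y, z], "rot": [wx, wy, wz], "gripper": gripper}, ...]. A call has 1 to 12 rows; each row is the pose to reach, as a shift and turn from the pose commanded when the call began, along the tool's axes at that moment; what a row does not reach only later rows make up. A row lasts 1/10 s, in which the tool goes at most 50 mm and 8.59 degrees, less where a joint would pass 70% of its speed; a pose out of reach is approached as far as the arm can. A call with a gripper value outside its range is refused whole. The fingers move at their own pace and stop on an object; "squeeze" is the grip in N (left out, the last holds). Time passes only in rows, so rows that repeat a pose let the fingers close. It gives the time, the measured TCP pose, the force, the opening and the grip force at its end, in the units of the state.
- sense(): the state, without advancing time (a new reading comes with each control period).
- capture(name): name is "scene" or "top" or "wrist"; returns a dict with "color" (480x640x3 uint8, red, green, blue), "depth" (480x640 float32, mm along the optical axis (not along the pixel's ray), 0 where there is no reading), "vertical_fov" (degrees; the focal length in pixels is half the picture's height over the tangent of half this angle, whatever the lens; pixels are square), "cx", "cy" (the principal point, pixels), "rvec" (rotation vector, rad) and "tvec" (3), from world to camera coordinates, as OpenCV has them; the wrist camera has in their place "mount" (4x4, takes a point from camera to tool coordinates, whose origin is the TCP and whose axes are the flange's). Camera axes: x right, y down, z forward; pixel columns grow to the right and rows downward; lengths in mm; the calibration is good to about 2 mm. A picture is of the moment at which its call begins: read the wrist's pose just before it.
- finish_job(): hands the job in; it is judged then, once.
The state is a dict: "time_s": time; "joints": joint angles; "dq": joint speeds; "tau": joint torques, N m; "eef_pos": TCP position; "ee_rot": TCP orientation; "force": force on the tool from outside, world axes, zero at the start; "wrist_torque": the same for the moment, N m; "grip_width": opening from 0.0 (shut) to 1.0 (fully open); "grip_force": force on a finger pad.
Only numpy, scipy, OpenCV 4.12 (cv2) and the standard library are available. Lean on these libraries where they do the work, as an engineer would, in place of code of your own. Each camera call takes 0.05 s, during which the arm holds its last target. There are 200 camera calls.

## Working session

There is one attempt and no reset: what is moved stays moved. The work goes in short steps, Python scripts to look and compute and a tool call to move; the robot and the scene stay as the last step left them, time stands still between calls to the robot, and variables do not carry over. Pictures are saved under pics/ and viewed, at most 10 in all, crops included, and the job is handed in when it is done.

Besides the shell and the picture viewer there is one more tool, called after "Emit:" in YAML: its name, and indented under it one key for each argument. step_arm: Moves the arm, as the interface text tells. Its arguments: {"type":"object","properties":{"plan":{"type":"array"},"squeeze":{"type":"number"}},"required":["plan"]}

```bash
mkdir -p pics; ls
cat > h.py <<'E'
from rig import *
import numpy as np, cv2
from scipy.spatial.transform import Rotation as R
def cam(name):
    s=sense(); c=capture(name); f=240/np.tan(np.radians(c["vertical_fov"])/2)
    if "rvec" in c:
        A=cv2.Rodrigues(np.array(c["rvec"],float))[0]; Rwc=A.T; o=-A.T@np.array(c["tvec"],float).ravel()
    else:
        q=s["ee_rot"]; T=np.eye(4); T[:3,:3]=R.from_quat([q[1],q[2],q[3],q[0]]).as_matrix(); T[:3,3]=s["eef_pos"]
        M=T@np.array(c["mount"]); Rwc=M[:3,:3]; o=M[:3,3]
    return dict(c=c,f=f,R=Rwc,o=o,img=c["color"],d=c["depth"])
def ray(k,uv):
    uv=np.atleast_2d(uv).astype(float)
    return np.c_[(uv[:,0]-k["c"]["cx"])/k["f"],(uv[:,1]-k["c"]["cy"])/k["f"],np.ones(len(uv))]@k["R"].T
def onplane(k,uv,z):
    r=ray(k,uv); return k["o"]+r*((z-k["o"][2])/r[:,2])[:,None]
def cloud(k):
    v,u=np.mgrid[:480,:640]; r=ray(k,np.c_[u.ravel(),v.ravel()])
    return (k["o"]+r*k["d"].reshape(-1,1)).reshape(480,640,3)
def save(k,n): cv2.imwrite("pics/%s.png"%n,cv2.cvtColor(k["img"],cv2.COLOR_RGB2BGR))
E
python3 - <<'E'
from h import *
for n in("scene","top"):
    k=cam(n); save(k,n); print(n,k["o"].round(),k["R"][:,2].round(2),k["f"],k["c"]["cx"],k["c"]["cy"])
print(sense())
E
```

```text
pics
scene [103. 589. 703.] [ 0.47 -0.61 -0.64] 495.94056318832844 323.0319258840837 234.6948000667198
top [393.  38. 914.] [ 0.17 -0.   -0.99] 440.58331190444017 321.02489033487416 240.25767734629252
{'time_s': 0.1, 'joints': array([-1.34139115e+00,  3.13381716e-01,  1.49836000e+00,  5.62845974e-06,
        1.33098740e+00, -2.23377895e-01]), 'dq': array([ 0.00089239, -0.0007781 , -0.00130391, -0.00057302,  0.0017266 ,
        0.0005548 ]), 'tau': array([ 3.29586714e-03, -4.12897468e+01, -2.60141498e+01, -2.14066563e-04,
        2.95606675e-03, -2.90946808e-06]), 'eef_pos': array([ 229.63805746, -471.95141138,  303.39898215]), 'ee_rot': array([-5.68236153e-04,  9.74482696e-01,  2.24461919e-01,  1.02086261e-06]), 'force': array([ 1.04983626,  0.05338917, -0.02014119]), 'wrist_torque': array([0.00535557, 0.09340804, 0.00558484]), 'grip_force': 0.0, 'grip_width': 0.9980385422590062}
```

View pics/scene.png

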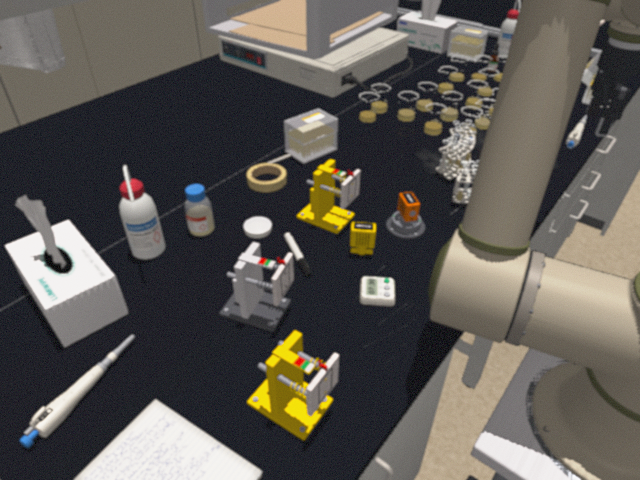

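View pics/top.png

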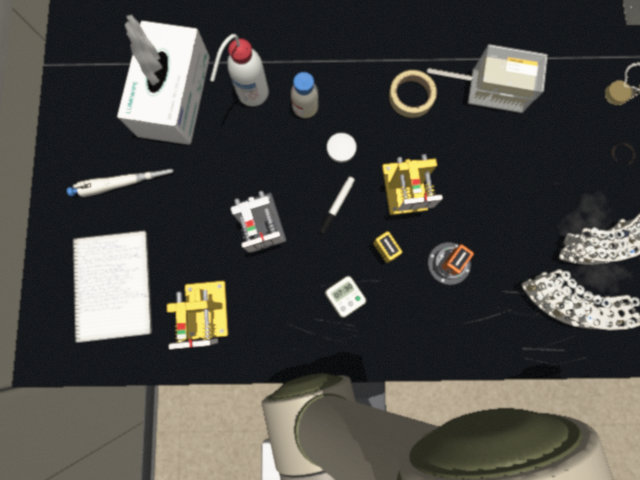

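The scene view shows the orange module at (408,207) in the grey socket and the grey stand with its white plate at (265,285). In the top view the module is at (460,260), the grey stand's plate at (265,243), the timer at (346,296), the marker at (338,203) and the dish at (341,147). The yellow look-alikes are to be ignored.

Run:
```python
from h import *
k=cam("top"); P=cloud(k); im=k["img"].astype(int)
hsv=cv2.cvtColor(k["img"],cv2.COLOR_RGB2HSV)
# module
m=((hsv[...,0]<12)&(hsv[...,1]>150)&(hsv[...,2]>90)); m[:,:430]=0; m[:,490:]=0;m[:230]=0;m[300:]=0
m=m|0
hull=cv2.convexHull(np.argwhere(m)[:,::-1].astype(np.int32))
pp=P[m]; print("mod n",m.sum(),"z",np.percentile(pp[:,2],[5,50,95]))
# top surface by height
t=(P[...,2]>73)&(P[...,2]<90); t[:,:430]=0; t[:,490:]=0;t[:230]=0;t[300:]=0
q=onplane(k,np.argwhere(t)[:,::-1],80)
r=cv2.minAreaRect(q[:,:2].astype(np.float32)); print("modtop",t.sum(),r)
# plate
t=(P[...,2]>80)&(P[...,2]<137)&(im.min(2)>150); t[:,:230]=0;t[:,300:]=0;t[:180]=0;t[270:]=0
q=P[t]; print("plate",t.sum()); 
t2=t&(P[...,2]>127); print(cv2.minAreaRect(onplane(k,np.argwhere(t2)[:,::-1],132)[:,:2].astype(np.float32)), t2.sum())
A=cv2.resize(k["img"][220:310,410:510],None,fx=6,fy=6,interpolation=2)
B=cv2.resize(k["img"][180:270,220:300],None,fx=6,fy=6,interpolation=2)
C=np.hstack([A[:,:],B])[:, :] ; C=cv2.resize(C,(800,400))
cv2.imwrite("pics/crop.png",C[...,::-1])
for n,uv in dict(timer=(346,296),marker=(338,203),petri=(341,147),yb=(388,247),bot1=(196,315),yst=(413,190)).items(): print(n,onplane(k,uv,15).round())
```

```text
mod n 191 z [-489.00321694   85.67706824 1118.90998562]
modtop 421 ((493.9159240722656, -228.25070190429688), (30.558948516845703, 51.40424346923828), 51.944122314453125)
plate 508
((562.229248046875, 154.46255493164062), (77.54438018798828, 69.50108337402344), 17.10649871826172) 366
timer [[430. -13.  15.]]
marker [[624.  -2.  15.]]
petri [[748. -11.  15.]]
yb [[ 529. -103.   15.]]
bot1 [[397. 289.  15.]]
yst [[ 650. -160.   15.]]
```

View pics/crop.png

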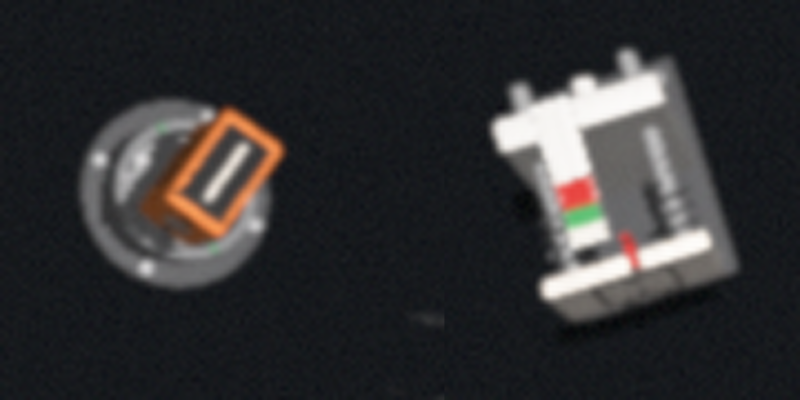

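The crop shows the module's white line at about 38° clockwise of world x, and the sprung plate facing the robot, turned by about +17°. I'll go above the module for a close look.

```bash
cat >> h.py <<'E'
def go(pos,yaw):
    s=sense(); q=s["ee_rot"]; C=R.from_quat([q[1],q[2],q[3],q[0]])
    y=np.radians(yaw); T=R.from_matrix(np.array([[np.cos(y),np.sin(y),0],[np.sin(y),-np.cos(y),0],[0,0,-1]]))
    print("pos",s["eef_pos"].round(1),"t",s["time_s"],"offset cm",(C.inv().apply(np.array(pos)-s["eef_pos"])/10).round(2),"rot",np.degrees((C.inv()*T).as_rotvec()).round(2))
E
python3 - <<'E'
from h import *
go([494,-228,230],-38)
E
```

```text
pos [ 229.6 -472.   303.5] t 0.15 offset cm [ 34.45 -10.37   7.37] rot [-6.000e-02  2.000e-02  6.394e+01]
```

Emit:
step_arm:
  plan:
    - {"offset":[34.4,-10.4,7.3],"rot":[0,0,64],"gripper":8.5}
    - {"offset":[34.4,-10.4,7.3],"rot":[0,0,64],"gripper":8.5}
    - {"offset":[34.4,-10.4,7.3],"rot":[0,0,64],"gripper":8.5}
    - {"offset":[34.4,-10.4,7.3],"rot":[0,0,64],"gripper":8.5}
    - {"offset":[34.4,-10.4,7.3],"rot":[0,0,64],"gripper":8.5}
    - {"offset":[34.4,-10.4,7.3],"rot":[0,0,64],"gripper":8.5}
    - {"offset":[34.4,-10.4,7.3],"rot":[0,0,64],"gripper":8.5}
    - {"offset":[34.4,-10.4,7.3],"rot":[0,0,64],"gripper":8.5}
    - {"offset":[34.4,-10.4,7.3],"rot":[0,0,64],"gripper":8.5}
    - {"offset":[34.4,-10.4,7.3],"rot":[0,0,64],"gripper":8.5}
    - {"offset":[34.4,-10.4,7.3],"rot":[0,0,64],"gripper":8.5}
    - {"offset":[34.4,-10.4,7.3],"rot":[0,0,64],"gripper":8.5}

```text
time_s: 1.35
eef_pos: [493.0, -228.9, 231.1]
ee_rot: [0.0, 0.945, -0.326, 0.0]
force: [-0.8, -0.3, -0.6]
grip_width: 0.997
grip_force: 0.0
```

Run:
```python
from h import *
k=cam("wrist"); save(k,"w1"); print(k["o"].round(1),k["R"][:,2].round(2),np.array(k["c"]["mount"]).round(2))
go([494,-228,230],-38)
hsv=cv2.cvtColor(k["img"],cv2.COLOR_RGB2HSV); P=cloud(k)
t=(abs(P[...,2]-80)<6)&(k["d"]>0)&(np.hypot(P[...,0]-494,P[...,1]+228)<60)
q=onplane(k,np.argwhere(t)[:,::-1],80); print(t.sum(),cv2.minAreaRect(q[:,:2].astype(np.float32)))
```

```text
[ 549.4 -274.4  301.6] [-0.23  0.18 -0.96] [[ -0.    -0.96  -0.29  72.48]
 [  1.    -0.     0.     0.95]
 [ -0.    -0.29   0.96 -70.52]
 [  0.     0.     0.     1.  ]]
pos [ 493.  -228.9  231.1] t 1.4 offset cm [ 0.02 -0.14  0.11] rot [ 0.   -0.01 -0.1 ]
3043 ((495.58526611328125, -228.37899780273438), (29.806499481201172, 49.799278259277344), 51.89325714111328)
```

View pics/w1.png

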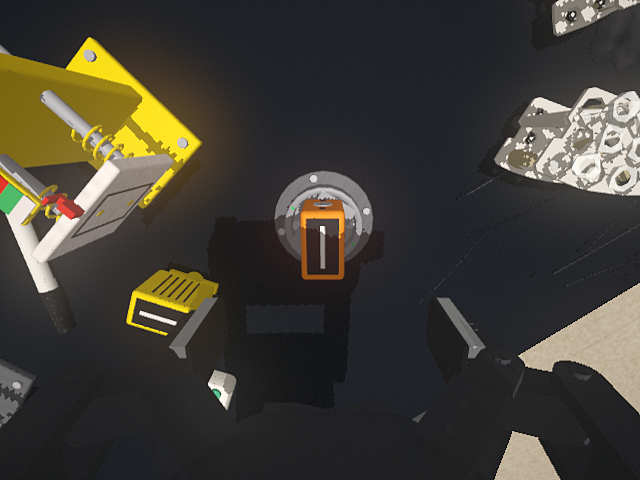

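The wrist view shows the module head at (323,240) between the fingers, already lined up with them. It measures centre (495.5, -228.4) and yaw -38.1°. Descending and gripping.

Emit:
step_arm:
  plan:
    - {"offset":[0.13,-0.16,4],"rot":[0,0,0],"gripper":8.5}
    - {"offset":[0.13,-0.16,8],"rot":[0,0,0],"gripper":8.5}
    - {"offset":[0.13,-0.16,10.5],"rot":[0,0,0],"gripper":8.5}
    - {"offset":[0.13,-0.16,11.6],"rot":[0,0,0],"gripper":8.5}
    - {"offset":[0.13,-0.16,11.6],"rot":[0,0,0],"gripper":2.5}
    - {"offset":[0.13,-0.16,11.6],"rot":[0,0,0],"gripper":2.5}
    - {"offset":[0.13,-0.16,11.6],"rot":[0,0,0],"gripper":2.5}
    - {"offset":[0.13,-0.16,11.6],"rot":[0,0,0],"gripper":2.5}
    - {"offset":[0.13,-0.16,11.6],"rot":[0,0,0],"gripper":2.5}
    - {"offset":[0.13,-0.16,11.6],"rot":[0,0,0],"gripper":2.5}
  squeeze: 60

```text
time_s: 2.4
eef_pos: [496.0, -228.0, 116.2]
ee_rot: [0.0, 0.945, -0.326, 0.001]
force: [-1.5, -0.4, 6.3]
grip_width: 0.339
grip_force: 59.3
```

Run:
```python
from h import *
s=sense();print(s["force"].round(2),s["wrist_torque"].round(2),s["grip_width"],s["grip_force"])
k=cam("wrist"); im=k["img"]; P=cloud(k)
# socket rim points by height
t=(abs(P[...,2]-24.5)<3)&(k["d"]>0)&(np.hypot(P[...,0]-495,P[...,1]+228)<50)
f=(P[...,2]<9)&(P[...,2]>4)&(np.hypot(P[...,0]-495,P[...,1]+228)<60)
print(t.sum(),f.sum())
for m in(t,):
    q=P[m][:,:2]; print(cv2.minEnclosingCircle(q.astype(np.float32)),q.min(0),q.max(0))
k=cam("top"); g=cv2.resize(k["img"][225:300,415:490],None,fx=8,fy=8,interpolation=2); 
w=cv2.resize(im,(800,600))[:, :]; cv2.imwrite("pics/w2.png",w[...,::-1])
```

```text
[-1.51 -0.39  6.25] [ 0.06  0.25 -0.01] 0.3394113456633714 59.318708181381226
3109 4859
((495.2986755371094, -227.87596130371094), 32.717159271240234) [ 470.86071342 -260.15588347] [ 527.42489034 -198.89708882]
```

View pics/w2.png

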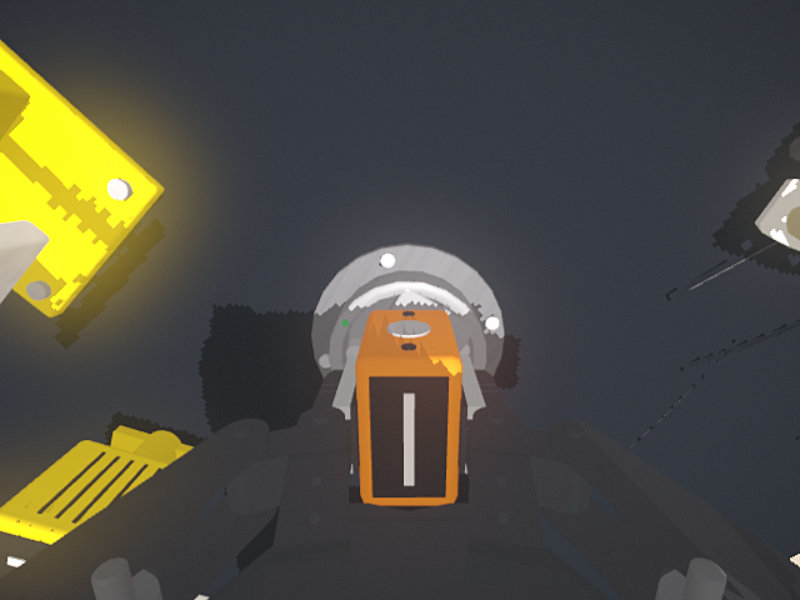

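Gripped: the module is between the pads and the socket rim centre is at (495.3, -227.9). Next I turn it anticlockwise.

Emit:
step_arm:
  plan:
    - {"offset":[0,0,0],"rot":[0,0,-4],"gripper":2.5}
    - {"offset":[0,0,0],"rot":[0,0,-9],"gripper":2.5}
    - {"offset":[0,0,0],"rot":[0,0,-14],"gripper":2.5}
    - {"offset":[0,0,0],"rot":[0,0,-19],"gripper":2.5}
    - {"offset":[0,0,0],"rot":[0,0,-24],"gripper":2.5}
    - {"offset":[0,0,0],"rot":[0,0,-30],"gripper":2.5}

```text
time_s: 3.1
eef_pos: [496.1, -228.0, 116.2]
ee_rot: [0.001, 0.998, -0.068, 0.001]
force: [-0.8, 0.7, 5.4]
grip_width: 0.345
grip_force: 59.4
```

```bash
python3 -c "
from h import *
s=sense();print(s['force'].round(2),s['wrist_torque'].round(2));go([495.3,-228,115],23.5)"
```

```text
[-0.82  0.75  5.4 ] [ 0.03  0.04 -0.07]
pos [ 496.1 -228.   116.2] t 3.1 offset cm [-0.08  0.01  0.12] rot [  0.11  -0.11 -31.34]
```

Emit:
step_arm:
  plan:
    - {"offset":[0,0,0],"rot":[0,0,-5],"gripper":2.5}
    - {"offset":[0,0,0],"rot":[0,0,-11],"gripper":2.5}
    - {"offset":[0,0,0],"rot":[0,0,-17],"gripper":2.5}
    - {"offset":[0,0,0],"rot":[0,0,-23],"gripper":2.5}
    - {"offset":[0,0,0],"rot":[0,0,-28],"gripper":2.5}
    - {"offset":[0,0,0],"rot":[0,0,-31.5],"gripper":2.5}
    - {"offset":[0,0,0],"rot":[0,0,-31.5],"gripper":2.5}
    - {"offset":[0,0,0],"rot":[0,0,-31.5],"gripper":2.5}
    - {"offset":[0,0,0],"rot":[0,0,-31.5],"gripper":2.5}

```text
time_s: 4.0
eef_pos: [496.1, -228.0, 116.2]
ee_rot: [0.001, 0.979, 0.203, 0.001]
force: [-0.3, -0.0, 5.0]
grip_width: 0.342
grip_force: 59.4
```

Run:
```python
from h import *
s=sense();print(s['force'].round(2),s['wrist_torque'].round(2))
k=cam("wrist"); save(k,"w3")
P=cloud(k)
t=(abs(P[...,2]-80)<5)&(k["d"]>0)&(np.hypot(P[...,0]-494,P[...,1]+228)<35)
print(cv2.minAreaRect(onplane(k,np.argwhere(t)[:,::-1],80)[:,:2].astype(np.float32)))
hsv=cv2.cvtColor(k["img"],cv2.COLOR_RGB2HSV)
g=(abs(hsv[...,0].astype(int)-65)<18)&(hsv[...,1]>120)&(np.hypot(P[...,0]-494,P[...,1]+228)<50)
print(g.sum()); 
if g.sum():
    q=onplane(k,np.argwhere(g)[:,::-1],24.5).mean(0); print(q, np.degrees(np.arctan2(q[1]+227.9,q[0]-495.3)))
```

```text
[-0.3  -0.02  4.99] [ 0.02 -0.05  0.08]
((496.07177734375, -224.56442260742188), (50.81117248535156, 55.6536865234375), 89.00745391845703)
9
[ 521.56335803 -217.49977855   24.5       ] 21.603436878608708
```

View pics/w3.png

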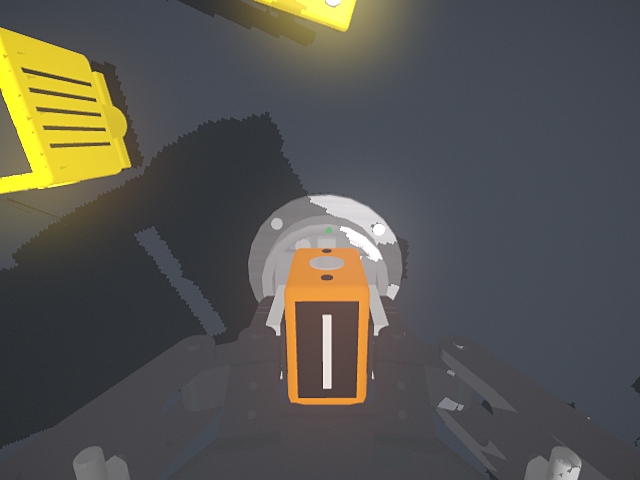

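The module's white line (327,352) points at the green slot mark (328,230), with the slot at about 21.6° and the module at 23.4°. It is aligned, so I lift.

Emit:
step_arm:
  plan:
    - {"offset":[0,0,-0.5],"rot":[0,0,0],"gripper":2.5}
    - {"offset":[0,0,-1],"rot":[0,0,0],"gripper":2.5}
    - {"offset":[0,0,-1.6],"rot":[0,0,0],"gripper":2.5}
    - {"offset":[0,0,-2.4],"rot":[0,0,0],"gripper":2.5}
    - {"offset":[0,0,-3.4],"rot":[0,0,0],"gripper":2.5}
    - {"offset":[0,0,-4.5],"rot":[0,0,0],"gripper":2.5}
    - {"offset":[0,0,-6],"rot":[0,0,0],"gripper":2.5}
    - {"offset":[0,0,-6],"rot":[0,0,0],"gripper":2.5}
    - {"offset":[0,0,-6],"rot":[0,0,0],"gripper":2.5}

```text
time_s: 4.95
eef_pos: [495.5, -227.6, 175.1]
ee_rot: [0.0, 0.979, 0.203, 0.0]
force: [-0.1, 0.3, -2.2]
grip_width: 0.343
grip_force: 59.4
```

Run:
```python
from h import *
s=sense();print(s['force'].round(2),s['wrist_torque'].round(2),s["eef_pos"].round(1))
k=cam("wrist"); P=cloud(k)
# module top relative to tool: black top/white line
t=(k["d"]>0)&(np.hypot(P[...,0]-496,P[...,1]+228)<32)&(P[...,2]>110)
print(np.percentile(P[t][:,2],[50,80,95]))
hsv=cv2.cvtColor(k["img"],cv2.COLOR_RGB2HSV)
w=(hsv[...,1]<60)&(hsv[...,2]>150); w[:,:300]=0;w[:,360:]=0;w[:300]=0;w[420:]=0
v=np.argwhere(w)[:,::-1]; q=onplane(k,v,140)[:,:2]; print("line n",len(v),"z",np.median(P[w][:,2]),q.mean(0),cv2.minAreaRect(q.astype(np.float32)))
# plate from top & scene
for n,box in (("top",(220,300,180,275)),("scene",(215,300,235,330))):
    k=cam(n);P=cloud(k);im=k["img"].astype(int)
    m=np.zeros((480,640),bool); m[box[2]:box[3],box[0]:box[1]]=1
    m&=(im.min(2)>120)&(im.max(2)-im.min(2)<40)&(P[...,2]>70)&(P[...,2]<140)
    q=P[m]; q=q[q[:,0]<600]; 
    # ransac vertical plane facing robot
    best=0;rng=np.random.default_rng(0)
    for a in np.radians(np.arange(5,31,.5)):
        d=q[:,0]*np.cos(a)+q[:,1]*np.sin(a)
        h,e=np.histogram(d,np.arange(d.min(),d.max()+4,3))
        if h.max()>best: best=h.max();ba=a;bd=e[h.argmax()]+1.5
    d=q[:,0]*np.cos(ba)+q[:,1]*np.sin(ba); i=abs(d-bd)<3; l=-q[i,0]*np.sin(ba)+q[i,1]*np.cos(ba)
    print(n,len(q),best,np.degrees(ba),bd,np.median(d[i]),"lat",l.min(),l.max(),np.percentile(l,[2,98]),"z",np.percentile(q[i,2],[2,98]))
```

```text
[-0.13  0.29 -2.18] [-0.03 -0.04 -0.03] [ 495.5 -227.6  175.1]
[177.17903742 193.26651506 200.64285845]
line n 664 z 140.48557307805828 [ 493.52017325 -227.94928206] ((493.2134094238281, -228.14105224609375), (30.294921875, 2.96077561378479), 23.248619079589844)
top 728 92 17.5 608.2318791791841 607.9880228430131 lat -56.79168233930915 11.830520081074042 [-54.93994022   9.50836272] z [ 83.38265826 139.21288766]
scene 718 105 13.0 546.2247270340517 546.1385719312302 lat -13.631733015676303 58.506210502670214 [-8.04809172 57.9100859 ] z [ 78.17713022 135.0971352 ]
```

Lifted clear. The module's centre is about 57.6 mm below the TCP and 2 mm behind it. Raise, carry it over to in front of the plate, and look.

Emit:
step_arm:
  plan:
    - {"offset":[0,0,-4],"rot":[0,0,0],"gripper":2.5}
    - {"offset":[0,0,-7.5],"rot":[0,0,0],"gripper":2.5}
    - {"offset":[0,0,-7.5],"rot":[0,0,0],"gripper":2.5}

```text
time_s: 5.4
eef_pos: [496.6, -228.4, 254.0]
ee_rot: [0.003, 0.979, 0.203, 0.003]
force: [-0.8, -0.5, -2.2]
grip_width: 0.346
grip_force: 60.2
```

```bash
python3 -c "
from h import *
go([450,120,250],17)"
```

```text
pos [ 496.6 -228.4  254. ] t 5.4 offset cm [  9.59 -33.81   0.21] rot [ 0.37 -0.24  6.45]
```

Emit:
step_arm:
  plan:
    - {"offset":[0.8,-3,0],"rot":[0,0,0.5],"gripper":2.5}
    - {"offset":[1.7,-6,0],"rot":[0,0,1],"gripper":2.5}
    - {"offset":[2.7,-9.5,0],"rot":[0,0,2],"gripper":2.5}
    - {"offset":[3.7,-13,0],"rot":[0,0,3],"gripper":2.5}
    - {"offset":[4.7,-16.5,0],"rot":[0,0,4],"gripper":2.5}
    - {"offset":[5.7,-20,0],"rot":[0,0,5],"gripper":2.5}
    - {"offset":[6.7,-23.5,0],"rot":[0,0,6],"gripper":2.5}
    - {"offset":[7.7,-27,0],"rot":[0,0,6.4],"gripper":2.5}
    - {"offset":[8.7,-30.5,0],"rot":[0,0,6.4],"gripper":2.5}
    - {"offset":[9.6,-33.8,0],"rot":[0,0,6.4],"gripper":2.5}
    - {"offset":[9.6,-33.8,0],"rot":[0,0,6.4],"gripper":2.5}
    - {"offset":[9.6,-33.8,0],"rot":[0,0,6.4],"gripper":2.5}

```text
time_s: 6.6
eef_pos: [448.8, 120.9, 249.0]
ee_rot: [0.0, 0.989, 0.149, -0.001]
force: [0.0, -0.7, -1.6]
grip_width: 0.342
grip_force: 60.3
```

Run:
```python
from h import *
k=cam("wrist"); save(k,"w4"); print(sense()["eef_pos"])
P=cloud(k); im=k["img"].astype(int)
m=(k["d"]>0)&(P[...,2]>129)&(P[...,2]<135)&(im.min(2)>110)
n,l,st,c=cv2.connectedComponentsWithStats(m.astype(np.uint8))
for i in range(1,n):
    if st[i,4]>150:
        v=np.argwhere(l==i)[:,::-1]; print(st[i],c[i],cv2.minAreaRect(onplane(k,v,132)[:,:2].astype(np.float32)))
```

```text
[448.99806406 120.33643469 249.1333193 ]
[ 258  103   72   17 1138] [293.31634446 110.51054482] ((523.656494140625, 162.41351318359375), (7.7068562507629395, 36.57655334472656), 17.107772827148438)
[334 103  60  16 884] [365.09162896 110.50226244] ((534.4768676757812, 128.0884552001953), (7.218581199645996, 30.24332046508789), 17.108959197998047)
[  0 329  53  20 543] [ 23.37753223 338.22651934] ((344.9481201171875, 286.8095703125), (9.63115119934082, 32.34592819213867), 7.692604064941406)
[ 64 341  51  19 573] [ 89.14659686 350.19197208] ((348.7246398925781, 248.27987670898438), (10.271383285522461, 31.191986083984375), 5.849355697631836)
```

View pics/w4.png

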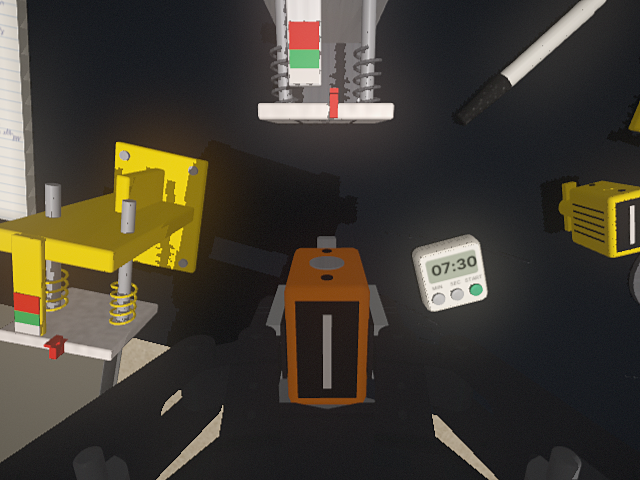

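The wrist view shows the plate's top edge at (326,111), parallel to the module's front end, with the red pointer at (333,103) and the green band at (303,58). The face is about 57 mm ahead of the module's end. Descend and approach to within 12 mm.

Emit:
step_arm:
  plan:
    - {"offset":[0,-0.2,3],"rot":[0,0,0],"gripper":2.5}
    - {"offset":[0,-0.2,6],"rot":[0,0,0],"gripper":2.5}
    - {"offset":[0,-0.2,8.5],"rot":[0,0,0],"gripper":2.5}
    - {"offset":[0.5,-0.2,9.1],"rot":[0,0,0],"gripper":2.5}
    - {"offset":[2,-0.2,9.1],"rot":[0,0,0],"gripper":2.5}
    - {"offset":[3.5,-0.2,9.1],"rot":[0,0,0],"gripper":2.5}
    - {"offset":[4.3,-0.2,9.1],"rot":[0,0,0],"gripper":2.5}
    - {"offset":[4.5,-0.2,9.1],"rot":[0,0,0],"gripper":2.5}
    - {"offset":[4.5,-0.2,9.1],"rot":[0,0,0],"gripper":2.5}
    - {"offset":[4.5,-0.2,9.1],"rot":[0,0,0],"gripper":2.5}

```text
time_s: 7.65
eef_pos: [491.2, 135.6, 159.0]
ee_rot: [0.0, 0.989, 0.148, -0.0]
force: [0.3, 1.4, -1.8]
grip_width: 0.348
grip_force: 60.3
```

```bash
cat > look.py <<'E'
from h import *
s=sense(); k=cam("wrist"); P=cloud(k); im=k["img"].astype(int)
n=np.array([.9558,.2940,0]); t=np.array([-.294,.9558,0])
m=(k["d"]>0)&(P[...,2]>127)&(P[...,2]<136)&(im.min(2)>100)&(abs(P@t+15)<38)&(P@n>530)&(P@n<572)
q=onplane(k,np.argwhere(m)[:,::-1],132); print("plate",m.sum(),"d",np.percentile(q@n,[2,50,98]).round(1),"lat",np.percentile(q@t,[1,99]).round(1))
w=(k["d"]>0)&(im.min(2)>110)&(abs(P[...,2]-123)<5); w[:300]=0
q=onplane(k,np.argwhere(w)[:,::-1],123); print("line",w.sum(),"z",np.median(P[w][:,2]),"d,lat",(q@n).mean().round(1),(q@t).mean().round(1),cv2.minAreaRect(q[:,:2].astype(np.float32))[1:])
print("tcp",s["eef_pos"].round(1),"d",(s["eef_pos"]@n).round(1),"lat",(s["eef_pos"]@t).round(1),"F n",(s["force"]@n).round(2),s["force"].round(2),"tau",s["wrist_torque"].round(2),"rot",s["ee_rot"].round(4))
K=k
E
python3 look.py
```

```text
plate 5965 d [545.3 549.5 553.8] lat [-49.   18.6]
line 289 z 124.51142454926358 d,lat 507.9 -14.2 ((29.734373092651367, 2.61433482170105), 17.038705825805664)
tcp [491.2 135.6 159. ] d 509.4 lat -14.8 F n 0.69 [ 0.3   1.38 -1.83] tau [-0.01 -0.06  0.02] rot [ 0.000e+00  9.890e-01  1.481e-01 -2.000e-04]
```

Emit:
step_arm:
  plan:
    - {"offset":[0.2,0,0],"rot":[0,0,0],"gripper":2.5}
    - {"offset":[0.4,0,0],"rot":[0,0,0],"gripper":2.5}
    - {"offset":[0.6,0,0],"rot":[0,0,0],"gripper":2.5}
    - {"offset":[0.8,0,0],"rot":[0,0,0],"gripper":2.5}
    - {"offset":[1.0,0,0.05],"rot":[0,0,0],"gripper":2.5}
    - {"offset":[1.2,0,0.1],"rot":[0,0,0],"gripper":2.5}
    - {"offset":[1.4,0,0.1],"rot":[0,0,0],"gripper":2.5}
    - {"offset":[1.6,0,0.1],"rot":[0,0,0],"gripper":2.5}
    - {"offset":[1.8,0,0.1],"rot":[0,0,0],"gripper":2.5}
    - {"offset":[2.0,0,0.1],"rot":[0,0,0],"gripper":2.5}
    - {"offset":[2.0,0,0.1],"rot":[0,0,0],"gripper":2.5}
    - {"offset":[2.0,0,0.1],"rot":[0,0,0],"gripper":2.5}

```text
time_s: 8.9
eef_pos: [510.4, 141.6, 157.7]
ee_rot: [0.0, 0.989, 0.148, -0.001]
force: [-5.4, -2.5, 0.2]
grip_width: 0.346
grip_force: 60.4
```

```bash
python3 look.py
```

```text
plate 4490 d [553.  556.4 562. ] lat [-49.   18.8]
line 149 z 123.31087229781166 d,lat 528.1 -14.3 ((29.40448760986328, 2.583735466003418), 17.059627532958984)
tcp [510.4 141.6 157.7] d 529.4 lat -14.7 F n -5.88 [-5.37 -2.53  0.21] tau [-0.26  0.62  0.01] rot [ 0.000e+00  9.890e-01  1.482e-01 -7.000e-04]
```

Contact force is about 6 N, which is 8–9 mm in. Five millimetres more, then hold.

Emit:
step_arm:
  plan:
    - {"offset":[0.1,0,0],"rot":[0,0,0],"gripper":2.5}
    - {"offset":[0.2,0,0],"rot":[0,0,0],"gripper":2.5}
    - {"offset":[0.3,0,0],"rot":[0,0,0],"gripper":2.5}
    - {"offset":[0.4,0,0],"rot":[0,0,0],"gripper":2.5}
    - {"offset":[0.5,0,0],"rot":[0,0,0],"gripper":2.5}
    - {"offset":[0.5,0,0],"rot":[0,0,0],"gripper":2.5}
    - {"offset":[0.5,0,0],"rot":[0,0,0],"gripper":2.5}
    - {"offset":[0.5,0,0],"rot":[0,0,0],"gripper":2.5}
    - {"offset":[0.5,0,0],"rot":[0,0,0],"gripper":2.5}
    - {"offset":[0.5,0,0],"rot":[0,0,0],"gripper":2.5}

```text
time_s: 9.95
eef_pos: [514.8, 142.9, 157.8]
ee_rot: [0.0, 0.989, 0.148, -0.001]
force: [-8.1, -3.6, 1.5]
grip_width: 0.339
grip_force: 60.7
```

```bash
cat >> look.py <<'E'
save(k,"press"); c=cam("top"); a=cv2.resize(c["img"][180:270,220:300],(480,540),interpolation=2); 
cv2.imwrite("pics/press2.png",cv2.resize(np.hstack([cv2.resize(k["img"],(720,540)),a]),(800,360))[...,::-1])
E
python3 look.py
```

```text
plate 3829 d [557.5 561.6 566.9] lat [-49.   18.9]
line 137 z 123.21529414580691 d,lat 532.1 -14.4 ((29.43424415588379, 2.5845298767089844), 17.06529998779297)
tcp [514.8 142.9 157.8] d 534.0 lat -14.7 F n -8.8 [-8.11 -3.55  1.52] tau [-0.4   1.07 -0.01] rot [ 1.000e-04  9.889e-01  1.483e-01 -1.300e-03]
```

View pics/press2.png

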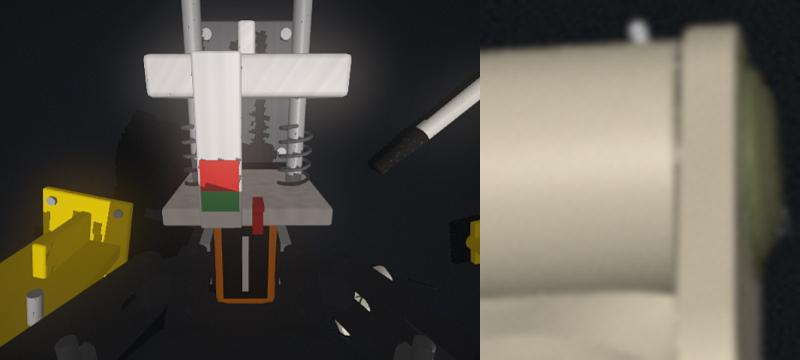

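The left picture shows the red pointer tip at about (258,198), level with the green band (rows 192–211), and the module's end flat on the plate. Force is about 9 N, roughly 12.5 mm in. Holding.

Emit:
step_arm:
  plan:
    - {"offset":[0.05,0,0],"rot":[0,0,0],"gripper":2.5}
    - {"offset":[0.05,0,0],"rot":[0,0,0],"gripper":2.5}
    - {"offset":[0.05,0,0],"rot":[0,0,0],"gripper":2.5}
    - {"offset":[0.05,0,0],"rot":[0,0,0],"gripper":2.5}
    - {"offset":[0.05,0,0],"rot":[0,0,0],"gripper":2.5}
    - {"offset":[0.05,0,0],"rot":[0,0,0],"gripper":2.5}
    - {"offset":[0.05,0,0],"rot":[0,0,0],"gripper":2.5}
    - {"offset":[0.05,0,0],"rot":[0,0,0],"gripper":2.5}
    - {"offset":[0.05,0,0],"rot":[0,0,0],"gripper":2.5}
    - {"offset":[0.05,0,0],"rot":[0,0,0],"gripper":2.5}
    - {"offset":[0.05,0,0],"rot":[0,0,0],"gripper":2.5}
    - {"offset":[0.05,0,0],"rot":[0,0,0],"gripper":2.5}

```text
time_s: 11.25
eef_pos: [515.2, 143.0, 157.7]
ee_rot: [0.0, 0.989, 0.148, -0.001]
force: [-7.6, -2.9, 2.4]
grip_width: 0.342
grip_force: 60.7
```

Emit:
step_arm:
  plan:
    - {"offset":[0,0,0],"rot":[0,0,0],"gripper":2.5}
    - {"offset":[0,0,0],"rot":[0,0,0],"gripper":2.5}
    - {"offset":[0,0,0],"rot":[0,0,0],"gripper":2.5}
    - {"offset":[0,0,0],"rot":[0,0,0],"gripper":2.5}
    - {"offset":[0,0,0],"rot":[0,0,0],"gripper":2.5}
    - {"offset":[0,0,0],"rot":[0,0,0],"gripper":2.5}
    - {"offset":[0,0,0],"rot":[0,0,0],"gripper":2.5}
    - {"offset":[0,0,0],"rot":[0,0,0],"gripper":2.5}
    - {"offset":[0,0,0],"rot":[0,0,0],"gripper":2.5}
    - {"offset":[0,0,0],"rot":[0,0,0],"gripper":2.5}
    - {"offset":[0,0,0],"rot":[0,0,0],"gripper":2.5}
    - {"offset":[0,0,0],"rot":[0,0,0],"gripper":2.5}

```text
time_s: 12.45
eef_pos: [515.2, 143.1, 157.7]
ee_rot: [0.0, 0.989, 0.148, -0.001]
force: [-8.3, -3.6, 1.6]
grip_width: 0.347
grip_force: 60.7
```

Emit:
step_arm:
  plan:
    - {"offset":[0,0,0],"rot":[0,0,0],"gripper":2.5}
    - {"offset":[0,0,0],"rot":[0,0,0],"gripper":2.5}
    - {"offset":[0,0,0],"rot":[0,0,0],"gripper":2.5}
    - {"offset":[0,0,0],"rot":[0,0,0],"gripper":2.5}
    - {"offset":[0,0,0],"rot":[0,0,0],"gripper":2.5}
    - {"offset":[0,0,0],"rot":[0,0,0],"gripper":2.5}
    - {"offset":[0,0,0],"rot":[0,0,0],"gripper":2.5}
    - {"offset":[0,0,0],"rot":[0,0,0],"gripper":2.5}
    - {"offset":[0,0,0],"rot":[0,0,0],"gripper":2.5}
    - {"offset":[0,0,0],"rot":[0,0,0],"gripper":2.5}
    - {"offset":[0,0,0],"rot":[0,0,0],"gripper":2.5}
    - {"offset":[0,0,0],"rot":[0,0,0],"gripper":2.5}

```text
time_s: 13.65
eef_pos: [515.2, 143.1, 157.7]
ee_rot: [0.0, 0.989, 0.148, -0.001]
force: [-7.9, -3.7, 1.1]
grip_width: 0.347
grip_force: 60.7
```

```bash
python3 look.py
```

```text
plate 3799 d [558.  562.1 567. ] lat [-49.   18.9]
line 134 z 123.20853752817513 d,lat 532.8 -14.4 ((29.429311752319336, 2.583799123764038), 17.067901611328125)
tcp [515.2 143.1 157.7] d 534.5 lat -14.7 F n -8.6 [-7.86 -3.73  1.14] tau [-0.45  1.05  0.  ] rot [ 1.000e-04  9.889e-01  1.483e-01 -1.400e-03]
```

```bash
python3 -c "
from rig import *
print(finish_job())"
```

```text
the job is handed in; nothing more can be done
None
```

The module is out of its socket and held upright against the white sprung plate at about 9 N, with the red pointer in the green band; it stayed steady for over three seconds and the job is handed in, though no verdict came back.

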